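# Put the red marker away nib down by way of a sloping rest

## Task

Put the red marker away in the glass beaker with its capped nib end (red right to the end) down and its white tail end up. Lift it out of the tray by the middle of its barrel, lay it in the sloping rest with the nib end against the foot stop and let go; then take it again by its upper, tail end, lift it clear, hang it upright higher than the beaker and lower it gently in without dropping it. Leave the beaker standing where it is and do not disturb the blue marker, the timer or the two vials.

Things in the scene. Friction and masses are not known exactly. Their poses are not given: they have to be found in the camera images.
- marker_red: red felt marker, 17 mm wide, 16 mm high, 140 mm long, about 20 g; origin on its underside as it lies in the tray; its y axis runs along the barrel from the capped nib end (domed, y = -71.5 mm) to the tail (flat, y = +68 mm), z is up as it lies; the barrel's axis passes 8 mm above the origin (z = +8, x = +1 mm)
- marker_red_nib (a point): tip of the domed end of the red marker's capped nib end, the end that is red right to its tip (the red cap lies between it and the white band)
- marker_red_tail (a point): centre of the end face of the red marker's tail, the end with a plain white plug about 15 mm long
- marker_blue: blue marker of the same shape, lying in the other slot of the tray; leave it alone
- marker_tray: fixed grey tray, 136 x 176 mm, 31 mm high, origin at the centre of its underside. Two slots along its y, at x = -37 and +37 mm, hold the markers (either may be in either), axes 28 mm above the worktop, red tail toward +y. Slots enclose the ends of a marker; the middle 72 mm of the barrel is bare on both sides, above a 4 mm base plate
- sloping_rest: fixed rest that holds a marker at 45 degrees; base plate 104 x 76 x 6 mm, origin on its underside, 10 mm from its centre toward the upper end. A black spine, 12 mm wide, rises toward its own -x and carries the marker's lower 90 mm; cheeks 22 mm apart guide it only 3 to 37 mm from the foot stop; they and the stop stand 9 mm above the spine, the foot 42 mm above the worktop. Above that the marker is free on both sides
- rest_foot (a point): point where the tip of the marker's lower (nib) end comes when the marker lies in the rest against the foot stop; 8 mm out from the spine's face
- rest_top (a point): point where the centre of the marker's upper (tail) end face comes when it lies in the rest; rest_foot to rest_top is the line of the barrel, 139.5 mm at 45 degrees
- beaker: clear glass beaker, loose, 57 mm wide at the rim, 79 mm high, about 150 g; origin at the centre of its underside, z up; inside it is about 40 mm wide, its floor 3 mm thick. Mind the tall blue press to its right (solid from about x = 0.47 m on, y below -0.27 m); the way from the robot's start round to the work passes in front of the press
- timer: white kitchen-style timer with blue buttons, 58 x 64 x 20 mm; leave it alone
- vial_white: glass vial with a white cap, 27 mm wide, 76 mm high; leave it alone
- vial_black: glass vial with a black cap, 27 mm wide, 62 mm high; leave it alone

How it is judged (in metres and radians):
On the way, in this order (a step that is already met when the one before it is completed fails the run):
1. the red marker lies in the sloping rest, nib end down within 15 mm of its place at the foot stop and tail within 20 mm of its place, let go and at rest (distance between marker_red_nib and rest_foot below 0.015 m and distance between marker_red_tail and rest_top below 0.02 m and contact force between the fingers and marker_red below 0.05 N and linear speed of marker_red below 0.02 m/s), for 0.3 s.
2. the red marker is held by its tail end (grip within 50 mm of the tail's end face), hanging within 0.3 rad of upright, tail up, its nib end above the beaker's rim (over 85 mm up) (distance between the grasp point and marker_red_tail below 0.05 m and contact force between the fingers and marker_red above 0.3 N and angle between marker_red's own y axis and vertical below 0.3 rad and height (world z) of marker_red_nib above 0.085 m), for 0.1 s.
At the end, for the whole second after the job is handed in: The red marker stands in the beaker, nib end within 20 mm of the beaker's underside, tail over 100 mm above it; the beaker is upright (within 0.08 rad) and within 30 mm of where it stood; both are at rest and let go (horizontal distance between marker_red_nib and beaker below 0.026 m and z of marker_red_nib in the frame of beaker below 0.02 m and z of marker_red_tail in the frame of beaker above 0.1 m and angle between beaker's own z axis and vertical below 0.08 rad and distance of beaker from where it was at the start of the episode below 0.03 m and linear speed of each of marker_red, beaker below 0.02 m/s and contact force between the fingers and marker_red below 0.05 N); the robot touches nothing.
It fails at once if the blue marker, the timer or a vial is moved more than 20 mm (distance of any of marker_blue, timer, vial_white, vial_black from where it was at the start of the episode above 0.02 m).
It fails at once if the beaker is tipped beyond 0.35 rad or pushed more than 40 mm (angle between beaker's own z axis and vertical above 0.35 rad or distance of beaker from where it was at the start of the episode above 0.04 m).
It fails at once if the red marker is dropped: it falls free of the fingers faster than 0.6 m/s (about 20 mm) (contact force between the fingers and marker_red below 0.05 N and linear speed of marker_red above 0.6 m/s).
It also fails if it takes over 64 s, if anything falls off the work surface, if the arm or the gripper's body presses on something with over 40 N, if the wrist force passes 120 N, or if a joint passes its speed limit or range.

## Robot

A 6-joint arm with a two-finger parallel gripper is mounted at the origin on a cart in front of the work surface, level with it; the furniture and walls round the work are solid. World frame = base frame: x ahead of the robot, y to its left, z up, the work surface at z = 0. Lengths are in mm, angles in rad, forces in N, time in s.
With the tool pointing down it reaches from about 375 to 925 mm from the base axis. Payload 5.7 kg.
Tool frame: the origin (TCP) lies on the centre line of the jaws, within the pads' length; the fingertips stand 11 mm ahead of it and the grasp point (between the pads) lies 8 mm behind it (robot.tips_ahead is the distance from the TCP to the fingertips, in mm); z points along the fingers, y is the direction in which the jaws open and shut (so a half turn about z gives the same grasp; the last joint's range is limited). The gripper opens to 85 mm and grips with 20 to 120 N. Pads are 22 mm wide; open, the fingers measure 114 mm over their backs; the gripper's body (76 mm by 85 mm) begins 54 mm behind the grasp point. The pads swing forward as they close: fully open they stand 13 mm farther back than shut.
Start: joints at [1.197, 0.359, 1.51, -0, 1.272, -0.115], TCP at [153.547, 579.99, 242.267] pointing down, gripper open.
Joint ranges: [-2.97, 2.97], [-1.01, 2.36], [0.21, 2.38], [-0.96, 4.11], [0.2, 2.71], [-2.98, 2.98]. Speed limits (rad/s): [2.39, 2.39, 3.14, 3.14, 3.14, 3.14].

## Interface

Orientations are given as a unit quaternion [x, y, z, w].
In Python, from workcell import robot gives the robot as it stands.
- The arm moves only by the shell command python3 -m crank 'ROWS'. ROWS is JSON, one flat list of numbers, 7 for each row, row after row: the shift along the tool's x, y, z scaled (see below), then the turn, a rotation vector about the tool's x, y, z scaled (see below), then the gripper command: -1 is fully open, 1 is shut, values between are in proportion. A call has 1 to 10 rows; each row is the pose to reach, as a shift and turn from the pose measured when the call began, along the tool's axes at that moment, turning the shorter way round; what a row does not reach only later rows make up. The controller multiplies each number of a shift by 400 mm and each number of a turn by 360 degrees. A row lasts 1/12 s, in which the tool goes at most 41.7 mm and 7.16 degrees, less where a joint would pass 70% of its speed; a pose out of reach is approached as far as the arm can. A call with a number of a shift or a turn outside -1 to 1 is refused whole. A call with a gripper value outside its range is refused whole. The fingers move at their own pace and stop on an object; the grip force is fixed at half the most. Time passes only in rows, so rows that repeat a pose let the fingers close. It gives the time, the measured TCP pose, the force and the opening at its end, in the units of the state.
- robot.get_state(): the state, without advancing time (a new reading comes with each control period).
- robot.camera(name): name is "side" or "top" or "wrist"; returns the picture (480x640x3 uint8, blue, green, red); there is no depth.
- robot.camera_model(name): a dict with "intrinsics" (3x3 intrinsics, pixels), "xyz" and "orientation" of the camera in the world. Camera axes: x right, y up, looking along -z (the intrinsics and any distortion apply to the point x, -y, -z); pixel columns grow to the right and rows downward; lengths in mm; the calibration is good to about 2 mm. A picture is of the moment at which its call begins: read the wrist's pose just before it. camera_model takes no time and is no camera call; for the wrist camera it gives the pose at the moment of the call.
- robot.close_job(): hands the job in, once; it reports no verdict.
The state is a dict: "clock": time; "qpos": joint angles; "qd": joint speeds; "tau": joint torques, N m; "ee_pos": TCP position; "ee_rot": TCP orientation; "wrist_force": force on the tool from outside, world axes, zero at the start; "wrist_torque": the same for the moment, N m; "grip_width": opening from 0.0 (shut) to 1.0 (fully open).
Only numpy, scipy, OpenCV 4.12 (cv2) and the standard library are available. Lean on these libraries where they do the work, as an engineer would, in place of code of your own. Each camera call takes 0.05 s, during which the arm holds its last target. There are 200 camera calls.

## Working session

There is one attempt and no reset: what is moved stays moved. The work goes in short steps, Python scripts to look and compute and a shell command to move; the robot and the scene stay as the last step left them, time stands still between calls to the robot, and variables do not carry over. Pictures are saved under pics/ and viewed, about 8 in all and at most 12, crops included, and the job is handed in when it is done.

```bash
ls; mkdir -p pics; python3 - <<'E'
from workcell import robot
import cv2
s=robot.get_state();print(s)
for n in("top","side"):
    m=robot.camera_model(n);print(n,m)
    cv2.imwrite(f"pics/{n}0.png",robot.camera(n))
print(robot.camera_model("wrist"))
E
```

```text
pics
{'clock': 0.0, 'qpos': array([ 1.19694143e+00,  3.59472279e-01,  1.51143032e+00,  3.34783941e-05,
        1.27249731e+00, -1.15117471e-01]), 'qd': array([-2.07903701e-03,  8.45590875e-04, -2.21770208e-04, -2.27904441e-04,
       -4.64219515e-04, -5.96225305e-05]), 'tau': array([-1.07514803e-03, -5.27630711e+01, -2.78615159e+01, -8.63465084e-05,
        1.33884227e-02, -1.53479260e-05]), 'ee_pos': array([153.28182882, 579.41336565, 241.47385352]), 'ee_rot': array([ 1.29012998e-01,  9.91642491e-01, -8.72882586e-04, -2.34249721e-04]), 'wrist_force': array([ 0.31516634, -0.06150054, -0.52904296]), 'wrist_torque': array([ 0.02634268, -0.01631899,  0.05549284]), 'grip_width': 0.9982127543553995}
top {'intrinsics': array([[459.48498897,   0.        , 315.55363387],
       [  0.        , 459.48498897, 236.51098148],
       [  0.        ,   0.        ,   1.        ]]), 'xyz': array([ 508.46000379,   49.93755585, 1101.17403049]), 'orientation': array([-0.01601709,  0.01861782,  0.71516235, -0.69852677])}
side {'intrinsics': array([[600.56792573,   0.        , 311.68644469],
       [  0.        , 600.56792573, 237.60317694],
       [  0.        ,   0.        ,   1.        ]]), 'xyz': array([ 490.0535839 , -690.66770546,  937.90852539]), 'orientation': array([ 0.3539637 , -0.01951866, -0.05674424,  0.9333321 ])}
{'intrinsics': array([[382.70114538,   0.        , 318.1550177 ],
       [  0.        , 382.70114538, 245.17614977],
       [  0.        ,   0.        ,   1.        ]]), 'xyz': array([ 80.88383916, 598.33039422, 372.95422156]), 'orientation': array([-0.11731576, -0.08863441,  0.60270885,  0.78429777])}
```

View pics/top0.png

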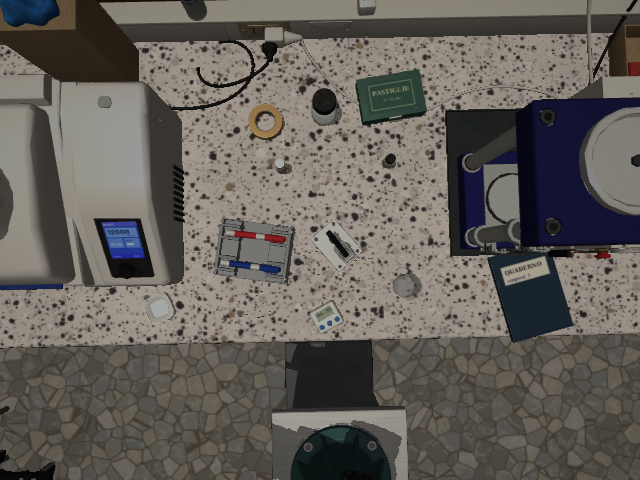

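View pics/side0.png

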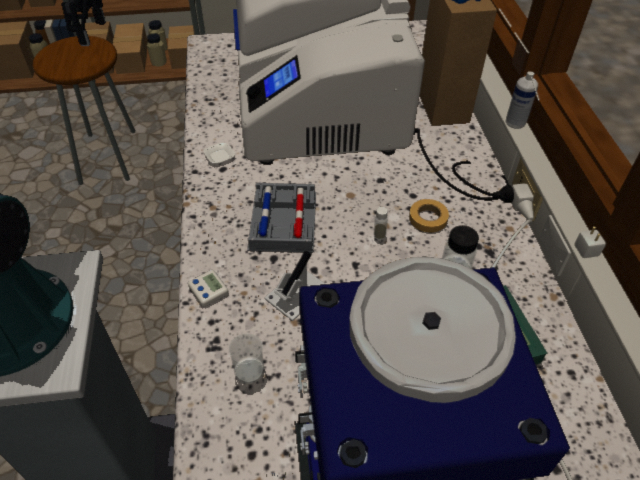

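```bash
cat > h.py <<'E'
import numpy as np, cv2, json, sys
from scipy.spatial.transform import Rotation as R
from workcell import robot
def ray(m,px):
    K=np.array(m["intrinsics"]); v=np.linalg.inv(K)@[px[0],px[1],1.]
    d=R.from_quat(m["orientation"]).apply([v[0],-v[1],-v[2]]); return np.array(m["xyz"]),d/np.linalg.norm(d)
def atz(m,px,z):
    o,d=ray(m,px); return o+d*(z-o[2])/d[2]
def tri(*obs):
    A=np.zeros((3,3));b=np.zeros(3)
    for m,p in obs:
        o,d=ray(m,p);P=np.eye(3)-np.outer(d,d);A+=P;b+=P@o
    x=np.linalg.solve(A,b)
    return x,[round(float(np.linalg.norm((np.eye(3)-np.outer(d,d))@(x-o))),1) for o,d in [ray(m,p) for m,p in obs]]
def proj(m,X):
    c=R.from_quat(m["orientation"]).inv().apply(np.asarray(X,float)-m["xyz"]); q=np.array(m["intrinsics"])@[c[0],-c[1],-c[2]]; return q[:2]/q[2]
def rows(pos,rot):
    "shift & turn numbers from the current measured pose to world pose"
    s=robot.get_state();r0=R.from_quat(s["ee_rot"])
    sh=r0.inv().apply(np.asarray(pos)-s["ee_pos"])/400; tv=(r0.inv()*rot).as_rotvec()/(2*np.pi)
    n=max(np.linalg.norm(sh*400)/41.7,np.linalg.norm(tv)*360/7.16)
    print("shift",sh.round(4).tolist(),"turn",tv.round(4).tolist(),"rows>=",round(n,1))
def frame(x,z):
    x=np.array(x,float);z=np.array(z,float);z/=np.linalg.norm(z);x-=z*(x@z);x/=np.linalg.norm(x)
    return R.from_matrix(np.c_[x,np.cross(z,x),z])
E
python3 - <<'E'
from h import *
a=cv2.imread("pics/top0.png")[205:300,205:435]; b=cv2.imread("pics/side0.png")[170:400,180:335]
cv2.imwrite("pics/c_top.png",cv2.resize(a,None,fx=3.4,fy=3.4,interpolation=2))
t=robot.camera_model("top");s=robot.camera_model("side")
for n,z,p in [("tray",0,(254,250)),("rest",3,(336,245)),("beaker",0,(404,286)),("timer",20,(326,317)),("vw",70,(280,163)),("vb",60,(390,158)),("machine corner",200,(183,285))]: print(n,atz(t,p,z).round())
m=robot.camera_model("wrist");st=robot.get_state();r=R.from_quat(st["ee_rot"])
print("cam look in tool",r.inv().apply(ray(m,(318,245))[1]).round(3),r.inv().apply(m["xyz"]-st["ee_pos"]).round(1))
rows([400,80,330],frame([0,1,0],[0,0,-1]))
rows([340,250,330],frame([-.5,.86,0],[0,0,-1]))
E
```

```text
tray [534. 193.   0.]
rest [541.  -3.   3.]
beaker [ 439. -163.    0.]
timer [373.  25.  20.]
vw [727. 122.  70.]
vb [ 735. -129.   60.]
machine corner [464. 307. 200.]
cam look in tool [-0.291 -0.002  0.957] [  74.9   -0.5 -131.4]
shift [-0.9157, -1.0496, -0.2196] turn [-0.0003, 0.0001, 0.2088] rows>= 13.5
shift [-0.6619, -0.6772, -0.2202] turn [-0.0003, 0.0001, 0.125] rows>= 9.3
```

View pics/c_top.png

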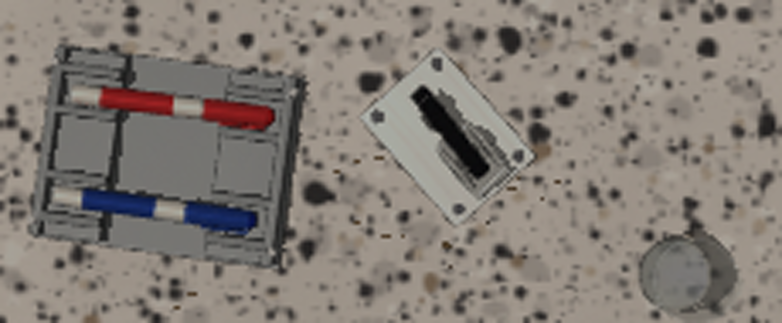

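```bash
python3 -m crank '[-0.66,-0.68,-0.22,0,0,0.125,-1,-0.66,-0.68,-0.22,0,0,0.125,-1,-0.66,-0.68,-0.22,0,0,0.125,-1,-0.66,-0.68,-0.22,0,0,0.125,-1,-0.66,-0.68,-0.22,0,0,0.125,-1,-0.66,-0.68,-0.22,0,0,0.125,-1,-0.66,-0.68,-0.22,0,0,0.125,-1,-0.66,-0.68,-0.22,0,0,0.125,-1,-0.66,-0.68,-0.22,0,0,0.125,-1,-0.66,-0.68,-0.22,0,0,0.125,-1]'
python3 - <<'E'
from h import *
s=robot.get_state();print(s["clock"],s["qpos"].round(4).tolist(),s["ee_pos"].round(1),s["ee_rot"].round(4).tolist())
rows([480,140,330],frame([0.12,.99,0],[0,0,-1]))
E
```

```text
clock: 0.93
ee_pos: [341.0, 245.4, 331.1]
ee_rot: [0.5, 0.866, -0.001, 0.002]
wrist_force: [-0.1, 0.7, 0.0]
grip_width: 0.999
0.9333 [0.4621, 0.0107, 1.7322, -0.0036, 1.3983, -0.0612] [341.  245.4 331.1] [0.4999, 0.8661, -0.0008, 0.0016]
shift [-0.4019, 0.169, 0.0041] turn [0.0002, 0.0005, 0.1026] rows>= 5.2
```

```bash
python3 -m crank '[-0.4,0.17,0,0,0,0.103,-1,-0.4,0.17,0,0,0,0.103,-1,-0.4,0.17,0,0,0,0.103,-1,-0.4,0.17,0,0,0,0.103,-1,-0.4,0.17,0,0,0,0.103,-1,-0.4,0.17,0,0,0,0.103,-1,-0.4,0.17,0,0,0,0.103,-1]'
python3 - <<'E'
from h import *
import pickle
s=robot.get_state();print(s["clock"],s["qpos"].round(4).tolist(),s["ee_pos"].round(1),s["ee_rot"].round(4).tolist())
m=robot.camera_model("wrist");im=robot.camera("wrist");cv2.imwrite("pics/w1.png",im);pickle.dump(m,open("w1.pkl","wb"))
rows([480,-20,330],frame([0.12,.99,0],[0,0,-1]))
E
```

```text
clock: 1.52
ee_pos: [479.7, 140.4, 331.0]
ee_rot: [0.75, 0.662, -0.001, 0.001]
wrist_force: [-0.2, 0.3, -0.6]
grip_width: 1.003
1.5167 [0.1486, 0.1392, 1.5895, -0.0028, 1.4132, 0.273] [479.7 140.4 331. ] [0.7496, 0.6619, -0.0009, 0.0011]
shift [-0.3994, 0.0511, 0.0038] turn [0.0001, 0.0004, -0.0001] rows>= 3.9
```

View pics/w1.png

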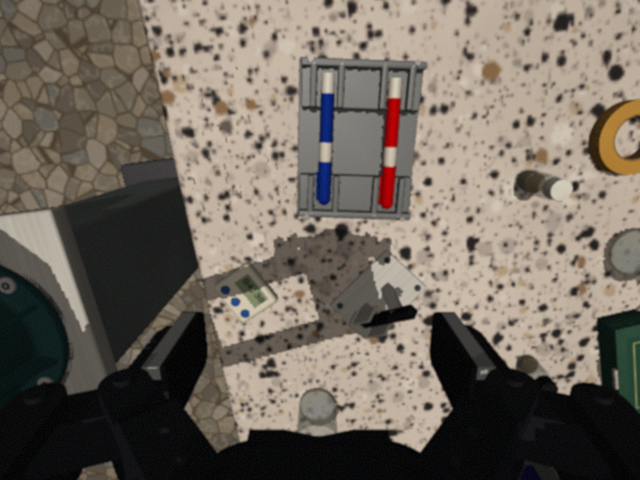

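```bash
python3 -m crank '[-0.4,0.05,0,0,0,0,-1,-0.4,0.05,0,0,0,0,-1,-0.4,0.05,0,0,0,0,-1,-0.4,0.05,0,0,0,0,-1,-0.4,0.05,0,0,0,0,-1,-0.4,0.05,0,0,0,0,-1]'
python3 - <<'E'
from h import *
import pickle
s=robot.get_state();print(s["clock"],s["qpos"].round(4).tolist(),s["ee_pos"].round(1),s["ee_rot"].round(4).tolist())
m=robot.camera_model("wrist");im=robot.camera("wrist");cv2.imwrite("pics/w2.png",im);pickle.dump(m,open("w2.pkl","wb"))
im=im[:400,160:560]; cv2.imwrite("pics/w2c.png",cv2.resize(im,(600,600),interpolation=2))
E
```

```text
clock: 2.07
ee_pos: [478.6, -20.4, 331.6]
ee_rot: [0.749, 0.663, -0.001, 0.001]
wrist_force: [-0.6, 1.2, -0.4]
grip_width: 1.0
2.0667 [-0.1852, 0.1056, 1.6278, -0.0023, 1.4081, -0.0639] [478.6 -20.4 331.6] [0.7485, 0.6631, -0.0009, 0.0007]
```

View pics/w2c.png

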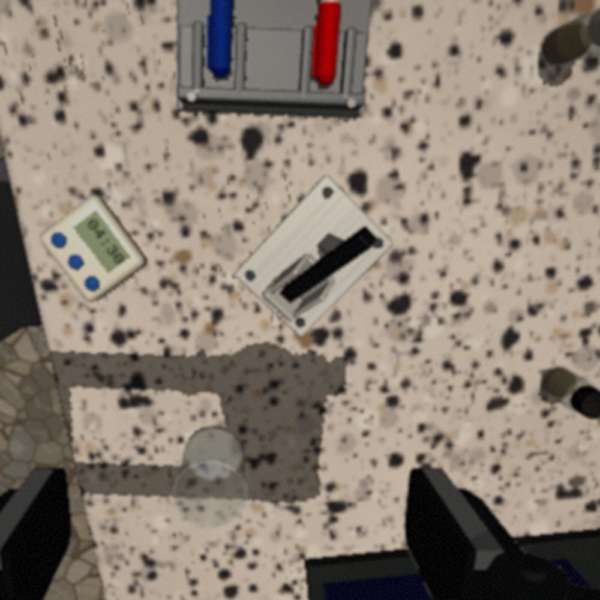

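```bash
python3 - <<'E'
from h import *
import pickle
w1=pickle.load(open("w1.pkl","rb"));w2=pickle.load(open("w2.pkl","rb"));t=robot.camera_model("top");s=robot.camera_model("side")
print("tail",tri((w1,(396,77)),(t,(205+71/3.4,205+93/3.4))),"nib",tri((w1,(386,209)),(w2,(160+325/1.5,85/1.5)),(t,(205+273/3.4,205+118/3.4))))
for p in[(396,77),(386,209)]: print("w1 at z28",atz(w1,p,28).round(1))
c=[atz(w2,(160+x/1.5,y/1.5),6) for x,y in[(327,176),(392,243),(300,332),(235,275)]]
print("plate",np.round(c,1).tolist(),[round(np.linalg.norm(c[i]-c[i-1])) for i in range(4)],"ctr",np.mean(c,0).round(1))
W=lambda x,y:(w2,(160+x/1.5,y/1.5)); T=lambda x,y:(t,(205+x/3.4,205+y/3.4))
print("sp top",tri(W(372,236),T(420,92),(s,(308,253))),tri(W(372,236),T(420,92)))
print("sp foot",tri(W(288,293),T(487,174)))
print("beaker rim ctr",atz(w2,(160+212/1.5,492/1.5),79),"base",atz(w2,(160+214/1.5,455/1.5),0), atz(t,(205+675/3.4,205+273/3.4),79))
A=cv2.imread("pics/w2.png")[140:230,310:430];B=cv2.imread("pics/side0.png")[240:330,255:345]; C=cv2.imread("pics/top0.png")[215:275,305:365]
D=cv2.imread("pics/w2.png")[260:360,260:340];E=cv2.imread("pics/side0.png")[325:400,215:280]
f=lambda i,w,h:cv2.resize(i,(w,h),interpolation=2)
m=np.zeros((600,800,3),np.uint8);m[:300,:400]=f(A,400,300);m[:300,400:700]=f(B,300,300);m[300:,:300]=f(C,300,300);m[300:,300:540]=f(D,240,300);m[300:,540:800]=f(E,260,300)
cv2.imwrite("pics/mos.png",m)
E
```

```text
tail (array([575.24298976, 253.99633951,  29.34659204]), [0.6, 0.6]) nib (array([554.73422129, 115.41782625,  29.43048193]), [0.6, 0.5, 0.8])
w1 at z28 [575.2 253.6  28. ]
w1 at z28 [554.4 114.8  28. ]
plate [[555.1, 55.8, 6.0], [601.7, 0.1, 6.0], [524.0, -62.2, 6.0], [477.0, -9.6, 6.0]] [102, 73, 100, 70] ctr [539.4  -4.    6. ]
sp top (array([566.60416242,  16.42448755,  92.69957799]), [1.0, 0.6, 1.3]) (array([566.59580792,  16.81626526,  97.63949822]), [0.3, 0.3])
sp foot (array([515.38045633, -30.30358853,   5.58087366]), [2.3, 2.3])
beaker rim ctr [ 441.43390403 -158.32111223   79.        ] base [ 438.7953718  -165.73119276    0.        ] [ 445.69464262 -146.85356776   79.        ]
```

View pics/mos.png

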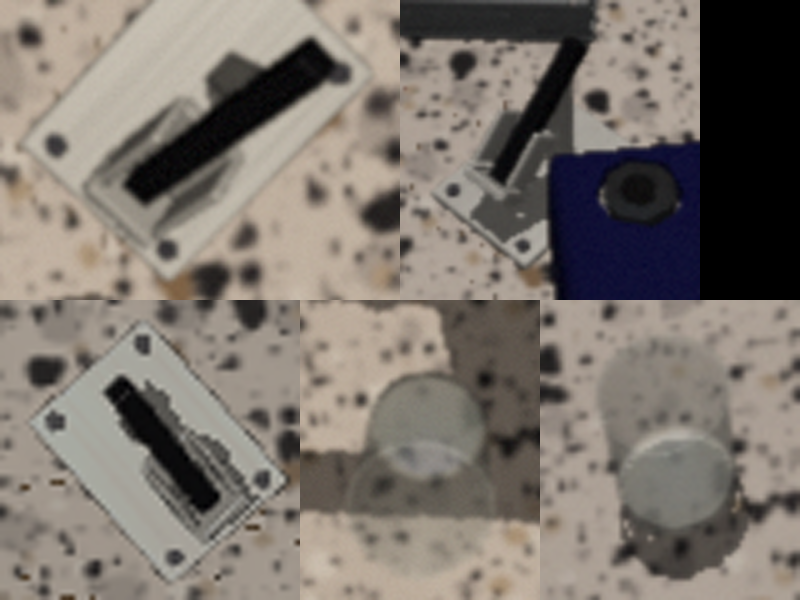

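```bash
python3 - <<'E'
from h import *
import pickle
w2=pickle.load(open("w2.pkl","rb"));t=robot.camera_model("top");s=robot.camera_model("side")
A=lambda x,y:(w2,(310+x/3.333,140+y/3.333));B=lambda x,y:(s,(255+(x-400)/3.333,240+y/3.333));C=lambda x,y:(t,(305+x/5,215+(y-300)/5))
tp=tri(A(318,57),B(573,43),C(119,385));ft=tri(A(137,190),B(499,176),C(208,506));print(tp,ft)
d=tp[0]-ft[0];print(np.linalg.norm(d),np.degrees(np.arctan2(d[2],np.hypot(*d[:2]))),np.degrees(np.arctan2(d[1],d[0])))
pts=[A(22,147),A(165,275),A(368,72)]
c=[atz(*p,6) for p in pts];print(np.round(c,1).tolist())
e=c[2]-c[1];print("yaw",np.degrees(np.arctan2(e[1],e[0])),np.linalg.norm(e),"ctr",(c[0]+c[2])/2)
c=[atz(*C(x,y),6) for x,y in[(30,422),(140,320),(287,483),(170,580)]];print("top plate",np.round(c,1).tolist(),np.mean(c,0))
# beaker
print("base",atz(w2,(302.3,302.3),0),"rim",atz(w2,(300.7,329.3),79),"side base",atz(s,(249.5,369.5),2),"rim",atz(s,(246.3,350),79))
E
```

```text
(array([565.18151726,  16.489627  ,  92.78901774]), [0.1, 1.9, 1.9]) (array([514.63333342, -25.65999882,  34.1886691 ]), [0.4, 1.7, 1.3])
88.1232699597298 41.68090996947491 39.82305236479814
[[476.8, -10.5, 6.0], [523.2, -63.6, 6.0], [600.6, 0.7, 6.0]]
yaw 39.70235825809963 100.57494628741485 ctr [538.71162191  -4.90951218   6.        ]
top plate [[555.5, 56.3, 6.0], [603.0, 2.6, 6.0], [523.5, -65.5, 6.0], [478.7, -8.5, 6.0]] [540.16944704  -3.78578997   6.        ]
base [ 438.51475288 -164.18072063    0.        ] rim [ 440.5042572  -159.85968068   79.        ] side base [ 441.44735724 -159.04538783    2.        ] rim [ 442.08060154 -166.35213846   79.        ]
```

```bash
python3 - <<'E'
from h import *
s=robot.camera_model("side");print(robot.tips_ahead)
for p in [(244,153),(416,146)]: print("machine base",atz(s,p,0).round())
x=[20.5,138.6,0]
rows([565,184.7,130],frame(x,[0,0,-1]));rows([565,184.7,22],frame(x,[0,0,-1]))
E
```

```text
11.0
machine base [458. 422.   0.]
machine base [871. 396.   0.]
shift [0.533, 0.1535, 0.5029] turn [-0.0, 0.0003, 0.0043] rows>= 7.2
shift [0.5335, 0.1535, 0.7729] turn [-0.0, 0.0003, 0.0043] rows>= 9.1
```

```bash
python3 -m crank '[0.533,0.153,0.4,0,0,0.004,-0.2,0.533,0.153,0.4,0,0,0.004,-0.2,0.533,0.153,0.4,0,0,0.004,-0.2,0.533,0.153,0.4,0,0,0.004,-0.2,0.533,0.153,0.503,0,0,0.004,-0.2,0.533,0.153,0.503,0,0,0.004,-0.2,0.533,0.153,0.503,0,0,0.004,-0.2,0.533,0.153,0.503,0,0,0.004,-0.2,0.533,0.153,0.503,0,0,0.004,-0.2]'
python3 - <<'E'
from h import *
import pickle
s=robot.get_state();print(s["qpos"].round(4).tolist(),s["ee_pos"].round(1),s["ee_rot"].round(4).tolist())
m=robot.camera_model("wrist");im=robot.camera("wrist");cv2.imwrite("pics/w3.png",im)
x=[20.5,138.6,0]
rows([565,184.7,22],frame(x,[0,0,-1]))
print([proj(m,p).round() for p in([575.2,254,29],[554.7,115.4,29],[565,184.7,29])])
# red mask
hsv=cv2.cvtColor(im,cv2.COLOR_BGR2HSV);k=((hsv[...,0]<8)|(hsv[...,0]>172))&(hsv[...,1]>150)&(hsv[...,2]>80)
ys,xs=np.nonzero(k);print(len(xs),xs.mean(),ys.min(),ys.max())
for y in range(ys.min(),ys.max(),25):print(y,xs[ys==y].mean() if (ys==y).any() else None)
E
```

```text
clock: 2.87
ee_pos: [562.0, 188.1, 127.0]
ee_rot: [0.754, 0.656, -0.003, -0.001]
wrist_force: [-0.8, -0.4, 0.0]
grip_width: 0.604
[0.2071, 0.4743, 1.6436, -0.0011, 1.0301, 0.3465] [562.  188.1 127. ] [0.7545, 0.6563, -0.003, -0.0012]
shift [-0.0038, 0.0067, 0.2675] turn [-0.0005, 0.0004, 0.0011] rows>= 2.6
[array([327., 140.]), array([325., 352.]), array([326., 255.])]
2853 324.51209253417454 178 351
178 324.5
203 325.0
228 325.0
253 325.0
278 None
303 322.5263157894737
328 322.875
```

View pics/w3.png

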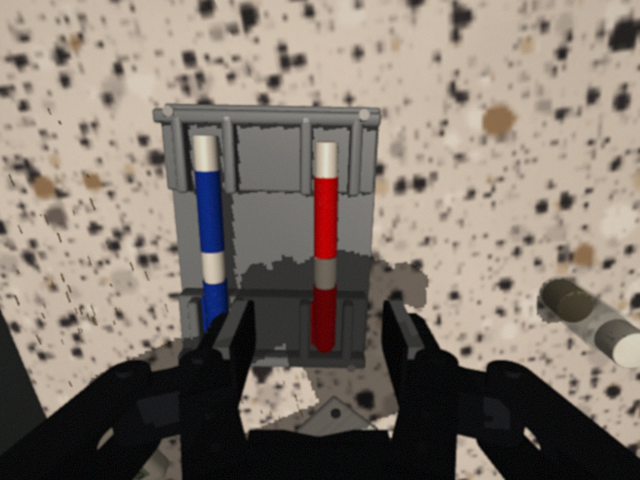

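```bash
python3 -m crank '[-0.004,0.007,0.1,0,0,0.001,-0.2,-0.004,0.007,0.18,0,0,0.001,-0.2,-0.004,0.007,0.267,0,0,0.001,-0.2,-0.004,0.007,0.267,0,0,0.001,-0.2,-0.004,0.007,0.267,0,0,0.001,-0.2,-0.004,0.007,0.267,0,0,0.001,1,-0.004,0.007,0.267,0,0,0.001,1,-0.004,0.007,0.267,0,0,0.001,1,-0.004,0.007,0.267,0,0,0.001,1,-0.004,0.007,0.267,0,0,0.001,1]'
python3 -m crank '[0,0,0,0,0,0,1,0,0,0,0,0,0,1,0,0,-0.05,0,0,0,1,0,0,-0.1,0,0,0,1,0,0,-0.2,0,0,0,1,0,0,-0.3,0,0,0,1,0,0,-0.4,0,0,0,1,0,0,-0.45,0,0,0,1,0,0,-0.45,0,0,0,1]'
python3 - <<'E'
from h import *
s=robot.get_state();print(s["qpos"].round(4).tolist(),s["ee_pos"].round(1),s["ee_rot"].round(4).tolist())
m=robot.camera_model("wrist");im=robot.camera("wrist");cv2.imwrite("pics/w4.png",im)
hsv=cv2.cvtColor(im,cv2.COLOR_BGR2HSV);k=((hsv[...,0]<8)|(hsv[...,0]>172))&(hsv[...,1]>150)&(hsv[...,2]>60)
ys,xs=np.nonzero(k);print(len(xs),xs.mean(),ys.min(),ys.max())
F=np.array([511,-28,41.5]);yaw=np.radians(39.8);u=np.array([np.cos(yaw),np.sin(yaw),0]);z=np.array([0,0,1.])
d=(u+z)/2**.5;n=(z-u)/2**.5   # barrel dir, outward normal of spine
for lift in(60,):
    g=F+70*d+n*lift; rot=frame(d,-n); tcp=g-n*8*1; print("target tcp",tcp); rows(tcp,rot)
E
```

```text
clock: 3.75
ee_pos: [567.2, 184.8, 25.1]
ee_rot: [0.757, 0.654, -0.0, 0.001]
wrist_force: [-1.1, -0.5, 9.6]
grip_width: 0.164
clock: 4.5
ee_pos: [570.6, 186.0, 211.7]
ee_rot: [0.757, 0.654, 0.005, 0.004]
wrist_force: [1.0, -0.3, -0.3]
grip_width: 0.166
[0.2011, 0.3812, 1.5566, -0.0019, 1.1916, 0.3478] [570.6 186.  211.7] [0.7568, 0.6536, 0.0049, 0.0037]
7030 317.6735419630156 207 435
target tcp [520.77865281 -19.85273363 127.7670273 ]
shift [-0.526, -0.0462, 0.2017] turn [-0.0445, 0.1187, 0.1105] rows>= 8.5
```

```bash
python3 - <<'E'
from h import *
F=np.array([511,-28,41.5]);yaw=np.radians(39.8);u=np.array([np.cos(yaw),np.sin(yaw),0]);z=np.array([0,0,1.])
d=(u+z)/2**.5;n=(z-u)/2**.5
for lift in(100,50): rows(F+70*d+n*(lift-3.5),frame(d,-n))
E
```

```text
shift [-0.5845, -0.098, 0.1225] turn [-0.0445, 0.1187, 0.1105] rows>= 8.5
shift [-0.5187, -0.0398, 0.2115] turn [-0.0445, 0.1187, 0.1105] rows>= 8.5
```

```bash
python3 -m crank '[-0.15,-0.025,0.03,-0.011,0.03,0.028,1,-0.3,-0.05,0.06,-0.022,0.06,0.055,1,-0.5845,-0.098,0.1225,-0.0445,0.1187,0.1105,1,-0.5845,-0.098,0.1225,-0.0445,0.1187,0.1105,1,-0.5845,-0.098,0.1225,-0.0445,0.1187,0.1105,1,-0.5845,-0.098,0.1225,-0.0445,0.1187,0.1105,1,-0.5845,-0.098,0.1225,-0.0445,0.1187,0.1105,1,-0.5845,-0.098,0.1225,-0.0445,0.1187,0.1105,1,-0.5845,-0.098,0.1225,-0.0445,0.1187,0.1105,1,-0.5845,-0.098,0.1225,-0.0445,0.1187,0.1105,1]'
python3 - <<'E'
from h import *
s=robot.get_state();print(s["qpos"].round(4).tolist(),s["ee_pos"].round(1),s["ee_rot"].round(4).tolist())
F=np.array([511,-28,41.5]);yaw=np.radians(39.8);u=np.array([np.cos(yaw),np.sin(yaw),0]);z=np.array([0,0,1.])
d=(u+z)/2**.5;n=(z-u)/2**.5
for lift in(100,50,30): rows(F+70*d+n*(lift-3.5),frame(d,-n))
E
```

```text
clock: 5.38
ee_pos: [493.6, -39.7, 156.9]
ee_rot: [0.87, 0.309, 0.359, -0.133]
wrist_force: [-0.3, 0.6, -1.0]
grip_width: 0.17
[-0.7938, 0.3603, 2.2143, 1.1323, 0.8938, -0.8011] [493.6 -39.7 156.9] [0.8702, 0.3095, 0.3595, -0.133]
shift [0.0079, 0.0053, -0.0004] turn [-0.0002, -0.0002, -0.0019] rows>= 0.1
shift [0.0077, 0.0054, 0.1246] turn [-0.0002, -0.0002, -0.0019] rows>= 1.2
shift [0.0077, 0.0054, 0.1746] turn [-0.0002, -0.0002, -0.0019] rows>= 1.7
```

```bash
python3 -m crank '[0.008,0.005,0.08,0,0,-0.002,1,0.008,0.005,0.16,0,0,-0.002,1,0.008,0.005,0.16,0,0,-0.002,1,0.008,0.005,0.16,0,0,-0.002,1]'
python3 - <<'E'
from h import *
s=robot.get_state();print(s["qpos"].round(4).tolist(),s["ee_pos"].round(1),s["ee_rot"].round(4).tolist())
F=np.array([511,-28,41.5]);yaw=np.radians(39.8);u=np.array([np.cos(yaw),np.sin(yaw),0]);z=np.array([0,0,1.])
d=(u+z)/2**.5;n=(z-u)/2**.5
for lift in(30,3,0): rows(F+70*d+n*(lift-3.5),frame(d,-n))
r=R.from_quat(s["ee_rot"]);ax=s["ee_pos"]+r.apply([0,0,-3.5]);dd=r.apply([1,0,0])
f=lambda i,w,h:cv2.resize(i,(w,h),interpolation=2)
a=robot.camera("side");b=robot.camera("wrist");mw=robot.camera_model("wrist");ms=robot.camera_model("side")
for i,m in((a,ms),(b,mw)):
    for X,c in((ax-70*dd,(0,255,0)),(ax+69.5*dd,(255,255,0)),(F,(255,0,255)),(F+139.5*d,(0,255,255))):
        p=proj(m,X);print(p.round(1));cv2.circle(i,tuple(int(v) for v in p.round()),1,c,-1)
o=np.zeros((480,800,3),np.uint8);o[:,:400]=f(a[190:350,230:363],400,480);o[:,400:]=f(b[:,118:518],400,480)
cv2.imwrite("pics/p5.png",o)
E
```

```text
clock: 5.72
ee_pos: [530.9, -8.7, 112.6]
ee_rot: [0.868, 0.317, 0.359, -0.133]
wrist_force: [0.1, -0.8, -1.5]
grip_width: 0.174
[-0.661, 0.483, 2.2069, 1.3175, 0.7956, -0.925] [530.9  -8.7 112.6] [0.8681, 0.3166, 0.3585, -0.1326]
shift [0.0005, 0.0053, 0.0106] turn [-0.001, 0.0002, 0.0003] rows>= 0.1
shift [0.0005, 0.0057, 0.0781] turn [-0.001, 0.0002, 0.0003] rows>= 0.8
shift [0.0005, 0.0058, 0.0856] turn [-0.001, 0.0002, 0.0003] rows>= 0.8
[270.9 291.2]
[308.1 224.4]
[281.8 291.7]
[318.4 226.9]
[315.9 475.3]
[314.9 143.6]
[320.1 417.9]
[321. 140.]
```

View pics/p5.png

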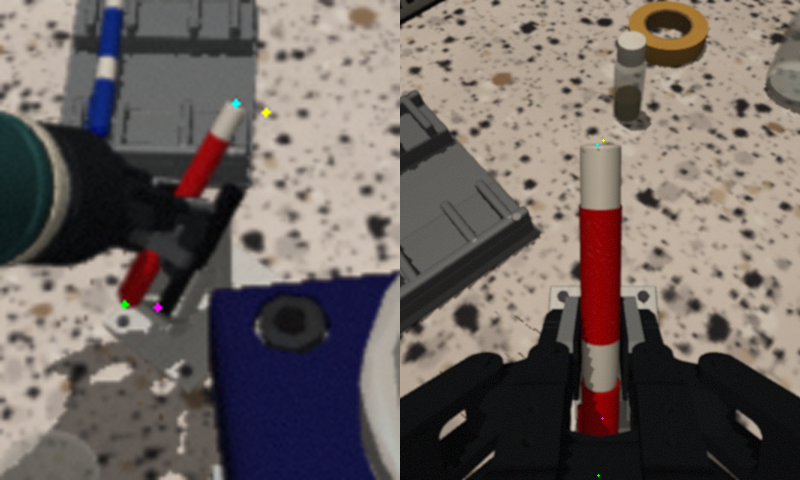

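```bash
python3 -m crank '[0.01,0.0055,0.03,-0.001,0,0,1,0.01,0.0055,0.06,-0.001,0,0,1,0.01,0.0055,0.07,-0.001,0,0,1,0.01,0.0055,0.07,-0.001,0,0,1]'
python3 - <<'E'
from h import *
s=robot.get_state();r=R.from_quat(s["ee_rot"])
F=np.array([511,-28,41.5]);yaw=np.radians(39.8);u=np.array([np.cos(yaw),np.sin(yaw),0]);z=np.array([0,0,1.])
d=(u+z)/2**.5;n=(z-u)/2**.5
print("f tool",r.inv().apply(s["wrist_force"]).round(2))
for lift in(3,0): rows(F+74*d+n*(lift-3.5),frame(d,-n))
E
```

```text
clock: 6.15
ee_pos: [550.0, 3.1, 97.6]
ee_rot: [0.868, 0.316, 0.361, -0.128]
wrist_force: [-0.0, -0.6, 0.3]
grip_width: 0.167
f tool [-0.03  0.42 -0.52]
shift [-0.0022, -0.0027, 0.0122] turn [0.0005, -0.0, 0.0007] rows>= 0.1
shift [-0.0022, -0.0027, 0.0197] turn [0.0005, -0.0, 0.0007] rows>= 0.2
```

```bash
python3 -m crank '[-0.002,-0.002,0.008,0,0,0,1,-0.002,-0.002,0.013,0,0,0,1,-0.002,-0.002,0.013,0,0,0,1]'
python3 -m crank '[0,0,0.004,0,0,0,1,0,0,0.004,0,0,0,1]'
python3 - <<'E'
from h import *
s=robot.get_state();r=R.from_quat(s["ee_rot"])
F=np.array([511,-28,41.5]);yaw=np.radians(39.8);u=np.array([np.cos(yaw),np.sin(yaw),0]);z=np.array([0,0,1.])
d=(u+z)/2**.5;n=(z-u)/2**.5
print("f tool",r.inv().apply(s["wrist_force"]).round(2))
for lift in(3,0): rows(F+74*d+n*(lift-3.5),frame(d,-n))
a=robot.camera("side");b=robot.camera("top")
o=np.zeros((480,800,3),np.uint8);f=lambda i,w,h:cv2.resize(i,(w,h),interpolation=2);o[:,:400]=f(a[190:350,230:363],400,480);o[:,400:]=f(b[190:286,300:380],400,480);cv2.imwrite("pics/p6.png",o)
E
```

```text
clock: 6.4
ee_pos: [551.8, 5.6, 93.5]
ee_rot: [0.868, 0.316, 0.361, -0.128]
wrist_force: [0.2, 0.9, -0.0]
grip_width: 0.171
clock: 6.57
ee_pos: [552.1, 5.8, 93.2]
ee_rot: [0.868, 0.315, 0.361, -0.128]
wrist_force: [-10.6, -7.6, 13.2]
grip_width: 0.17
f tool [  0.18  -0.91 -18.57]
shift [-0.0004, -0.0009, -0.0014] turn [0.0007, -0.0001, 0.0006] rows>= 0.0
shift [-0.0004, -0.0009, 0.0061] turn [0.0007, -0.0001, 0.0006] rows>= 0.1
```

```bash
python3 -m crank '[0,0,-0.001,0,0,0,1,0,0,-0.001,0,0,0,1,0,0,-0.001,0,0,0,0,0,0,-0.001,0,0,0,0,0,0,-0.001,0,0,0,0,0,0,-0.001,0,0,0,0,0,0,-0.001,0,0,0,0]'
python3 - <<'E'
from h import *
s=robot.get_state();r=R.from_quat(s["ee_rot"])
print("f tool",r.inv().apply(s["wrist_force"]).round(2))
a=robot.camera("side");b=robot.camera("wrist");mw=robot.camera_model("wrist")
hsv=cv2.cvtColor(b,cv2.COLOR_BGR2HSV);k=((hsv[...,0]<8)|(hsv[...,0]>172))&(hsv[...,1]>150)&(hsv[...,2]>60)
ys,xs=np.nonzero(k);print(xs.mean(),ys.min(),ys.max())
o=np.zeros((480,800,3),np.uint8);f=lambda i,w,h:cv2.resize(i,(w,h),interpolation=2);o[:,:400]=f(a[190:350,230:363],400,480);o[:,400:]=f(b[:,118:518],400,480);cv2.imwrite("pics/p7.png",o)
E
```

```text
clock: 7.25
ee_pos: [551.9, 5.7, 93.4]
ee_rot: [0.868, 0.315, 0.361, -0.128]
wrist_force: [0.5, 0.2, 0.1]
grip_width: 0.497
f tool [0.38 0.19 0.31]
318.60077394388907 227 436
```

View pics/p7.png

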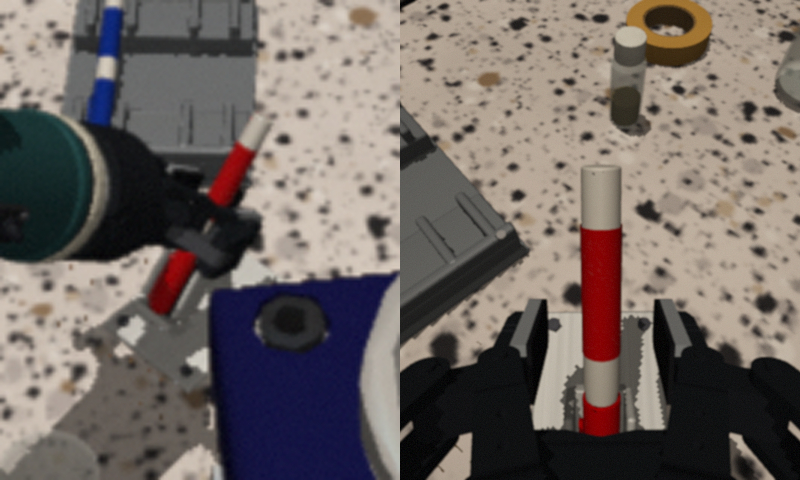

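```bash
cat > kin.py <<'E'
from h import *
from scipy.optimize import least_squares
Q=[[1.19694,.35947,1.51143,0,1.2725,-.11512],[0.4621,0.0107,1.7322,-0.0036,1.3983,-0.0612],[0.1486,0.1392,1.5895,-0.0028,1.4132,0.273],[-0.1852,0.1056,1.6278,-0.0023,1.4081,-0.0639],[0.2071,0.4743,1.6436,-0.0011,1.0301,0.3465],[0.2011,0.3812,1.5566,-0.0019,1.1916,0.3478],[-0.7938,0.3603,2.2143,1.1323,0.8938,-0.8011],[-0.661,0.483,2.2069,1.3175,0.7956,-0.925]]
P=[[153.28,579.41,241.47],[341,245.4,331.1],[479.7,140.4,331],[478.6,-20.4,331.6],[562,188.1,127],[570.6,186,211.7],[493.6,-39.7,156.9],[530.9,-8.7,112.6]]
O=[[.129013,.991642,-.00087,-.00023],[0.4999,0.8661,-0.0008,0.0016],[0.7496,0.6619,-0.0009,0.0011],[0.7485,0.6631,-0.0009,0.0007],[0.7545,0.6563,-0.003,-0.0012],[0.7568,0.6536,0.0049,0.0037],[0.8702,0.3095,0.3595,-0.133],[0.8681,0.3166,0.3585,-0.1326]]
e=lambda a,v:R.from_euler(a,v)
def fk(q,p):
    ax,ay,h,L1,ex,L2,d,off=p[:8]
    r=e('z',q[0]);x=r.apply([ax,ay,h]);r=r*e('y',q[1]);x=x+r.apply([0,0,L1]);r=r*e('y',q[2]);x=x+r.apply([ex,0,L2])
    r=r*e('z',q[3])*e('y',q[4]);x=x+r.apply([p[8],0,d]);return x,r*e('z',q[5]+off)
def res(p):
    o=[]
    for q,x,w in zip(Q,P,O):
        X,r=fk(q,p);o+=list(X-x)+list((r.inv()*R.from_quat(w)).as_rotvec()*300)
    return o
f=least_squares(res,[0,69,300,400,0,400,250,-1.57,0]);K=f.x
LO=np.array([-2.97,-1.01,.21,-.96,.2,-2.98]);HI=np.array([2.97,2.36,2.38,4.11,2.71,2.98])
def ik(pos,rot,q0):
    g=lambda q:np.r_[fk(q,K)[0]-pos,(fk(q,K)[1].inv()*rot).as_rotvec()*200]
    b=None
    for s in [q0]+[np.random.default_rng(i).uniform(LO,HI) for i in range(12)]:
        r=least_squares(g,np.clip(s,LO+.01,HI-.01),bounds=(LO,HI))
        if b is None or r.cost<b.cost:b=r
        if b.cost<1:break
    return b.cost,b.x.round(2).tolist(),g(b.x).round(1)
E
python3 - <<'E'
from kin import *
print(K.round(2),np.abs(f.fun).max().round(2),f.cost)
s=robot.get_state();X,r=fk(s["qpos"],K);print(X-s["ee_pos"],(r.inv()*R.from_quat(s["ee_rot"])).magnitude())
mw=robot.camera_model("wrist")
yaw=np.radians(39.8);u=np.array([np.cos(yaw),np.sin(yaw),0]);z=np.array([0,0,1.]);d=(u+z)/2**.5;n=(z-u)/2**.5
F=np.array([511,-28,41.5])+3.5*n
for t in range(128,150,2):print(t,proj(mw,F+t*d).round(1),end=";")
print()
g=F+118*d
for sg in(1,-1):
  for tilt in (0,15):
    a=np.radians(tilt);zt=-z*np.cos(a)-u*np.sin(a)
    for up in(70,0):
      c=ik(g+zt*(8-3)-zt*up,frame(sg*u,zt),s["qpos"]);print("regrip",sg,tilt,up,c[0].round(1),c[1])
    for hd in(-110,-90,-70,-45,-20,20):
      hr=np.radians(hd);h=np.array([np.cos(hr),np.sin(hr),0]);b=np.pi/4-a;zt2=h*np.sin(b)-z*np.cos(b)
      for hz in(225,128):
        c=ik(np.array([440,-163,hz])+5*zt2,frame(sg*h,zt2),[-.5,.4,1.8,0,1.2,0]);print("hang",sg,tilt,hd,hz,c[0].round(1),c[1])
E
```

```text
[2.1000e-01 6.8890e+01 2.6609e+02 6.1122e+02 1.1227e+02 4.3388e+02
 3.6127e+02 1.5700e+00 5.0000e-01] 0.06 0.011973749159107455
[0.07063151 0.02003681 0.00630265] 3.057110609932778e-05
128 [317.9 190.2];130 [317.9 184.2];132 [318.  178.1];134 [318. 172.];136 [318.  165.8];138 [318.  159.6];140 [318.  153.3];142 [318. 147.];144 [318.  140.6];146 [318.1 134.1];148 [318.1 127.6];
regrip 1 0 70 0.0 [-0.08, 0.37, 1.63, 0.0, 1.14, 0.8]
regrip 1 0 0 0.0 [-0.08, 0.45, 1.7, -0.0, 0.99, 0.8]
hang 1 0 -110 225 0.0 [0.01, 0.41, 1.8, -0.75, 1.35, -2.45]
hang 1 0 -110 128 0.0 [0.01, 0.57, 1.86, -0.79, 1.19, -2.29]
hang 1 0 -90 225 0.0 [0.05, 0.32, 1.97, -0.91, 1.11, -2.56]
hang 1 0 -90 128 48.3 [0.03, 0.49, 2.01, -0.96, 0.99, -2.4]
hang 1 0 -70 225 126.2 [-0.02, 0.19, 2.09, -0.96, 0.86, -2.85]
hang 1 0 -70 128 808.4 [-0.06, 0.37, 2.1, -0.96, 0.76, -2.76]
hang 1 0 -45 225 205.1 [-0.29, 0.02, 2.27, -0.96, 0.35, 2.89]
hang 1 0 -45 128 242.4 [-0.26, 0.36, 2.38, 4.11, 0.41, -2.08]
hang 1 0 -20 225 25.0 [-0.67, -0.01, 2.38, 1.4, 0.22, -0.06]
hang 1 0 -20 128 636.6 [-0.63, 0.25, 2.38, 2.08, 0.2, -0.75]
h
[... 1953 characters left out ...]
1.8, -0.55, 1.22, 0.46]
hang -1 15 -110 128 0.0 [-0.13, 0.44, 1.89, -0.61, 1.02, 0.6]
hang -1 15 -90 225 0.0 [-0.12, 0.22, 1.93, -0.62, 1.02, 0.22]
hang -1 15 -90 128 0.0 [-0.12, 0.38, 2.03, -0.75, 0.82, 0.42]
hang -1 15 -70 225 0.0 [-0.17, 0.13, 2.04, -0.65, 0.8, -0.1]
hang -1 15 -70 128 0.0 [-0.17, 0.32, 2.15, -0.9, 0.59, 0.23]
hang -1 15 -45 225 0.0 [-0.34, 0.03, 2.16, -0.45, 0.52, -0.77]
hang -1 15 -45 128 3.6 [-0.34, 0.25, 2.27, -0.96, 0.26, -0.23]
hang -1 15 -20 225 0.0 [-0.6, -0.01, 2.2, 0.28, 0.46, -2.04]
hang -1 15 -20 128 21.8 [-0.63, 0.22, 2.32, 0.95, 0.2, -2.76]
hang -1 15 20 225 30.8 [-0.92, 0.1, 2.11, 0.71, 0.89, 2.98]
hang -1 15 20 128 0.0 [-0.89, 0.29, 2.21, 0.89, 0.66, 2.76]
```

```bash
cat >> kin.py <<'E'
yaw=np.radians(39.8);u=np.array([np.cos(yaw),np.sin(yaw),0]);z=np.array([0,0,1.]);d=(u+z)/2**.5;n=(z-u)/2**.5
F=np.array([511,-28,41.5])+3.5*n; a=np.radians(15); zt=-z*np.cos(a)-u*np.sin(a)
g=F+118*d
E
python3 -m crank '[0,0,-0.08,0,0,0,0,0,0,-0.18,0,0,0,0,0,0,-0.3,0,0,0,0,0,0,-0.3,0,0,0,0,0,0,-0.3,0,0,0,0]'
python3 - <<'E'
from kin import *
print(g)
rows(g-zt*65,frame(u,zt))
E
```

```text
clock: 7.77
ee_pos: [486.6, -50.3, 179.8]
ee_rot: [0.868, 0.315, 0.362, -0.125]
wrist_force: [0.5, -0.6, 0.0]
grip_width: 0.498
[573.20309704  23.8256666  127.41347391]
shift [0.2495, -0.0045, 0.213] turn [0.0018, -0.1668, -0.0] rows>= 8.4
```

```bash
python3 -m crank '[0.2495,-0.0045,0.213,0.0018,-0.1668,0,0,0.2495,-0.0045,0.213,0.0018,-0.1668,0,0,0.2495,-0.0045,0.213,0.0018,-0.1668,0,0,0.2495,-0.0045,0.213,0.0018,-0.1668,0,0,0.2495,-0.0045,0.213,0.0018,-0.1668,0,0,0.2495,-0.0045,0.213,0.0018,-0.1668,0,0,0.2495,-0.0045,0.213,0.0018,-0.1668,0,0,0.2495,-0.0045,0.213,0.0018,-0.1668,0,0,0.2495,-0.0045,0.213,0.0018,-0.1668,0,0,0.2495,-0.0045,0.213,0.0018,-0.1668,0,0]'
python3 - <<'E'
from kin import *
s=robot.get_state();print(s["qpos"].round(2).tolist())
rows(g-zt*65,frame(u,zt));rows(g+zt*5,frame(u,zt))
m=robot.camera_model("wrist");b=robot.camera("wrist")
for X in(F-3.5*d,g,F+136*d):
    p=proj(m,X);print(p.round(1));cv2.circle(b,tuple(int(v) for v in p.round()),2,(255,255,0),-1)
cv2.imwrite("pics/w8.png",b)
E
```

```text
clock: 8.6
ee_pos: [586.7, 36.8, 189.8]
ee_rot: [0.937, 0.342, -0.063, 0.018]
wrist_force: [-0.7, 0.5, -0.8]
grip_width: 0.499
[-0.01, 0.45, 1.51, -0.08, 1.29, 0.89]
shift [-0.0048, 0.0033, -0.0004] turn [-0.0012, -0.0208, 0.0011] rows>= 1.0
shift [-0.0276, 0.0046, 0.1731] turn [-0.0012, -0.0208, 0.0011] rows>= 1.7
[321.3 322.4]
[322.1 287.1]
[322.3 278.3]
```

View pics/w8.png

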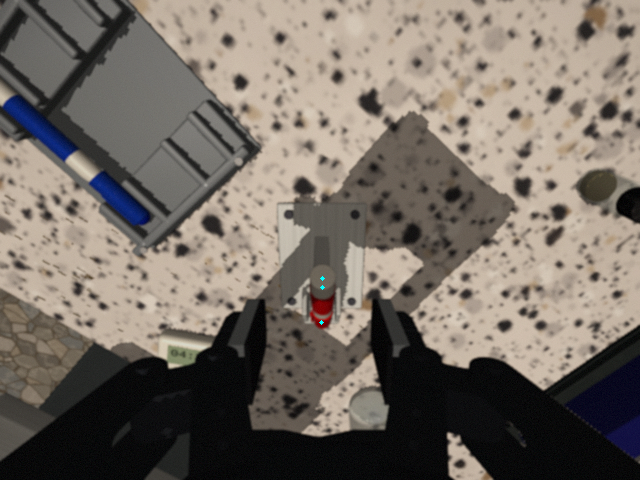

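```bash
python3 -m crank '[-0.005,0.0035,0.02,-0.001,-0.021,0.001,0,-0.012,0.004,0.08,-0.001,-0.021,0.001,0,-0.0276,0.0045,0.15,-0.001,-0.021,0.001,0,-0.0276,0.0045,0.173,-0.001,-0.021,0.001,0,-0.0276,0.0045,0.173,-0.001,-0.021,0.001,0,-0.0276,0.0045,0.173,-0.001,-0.021,0.001,0]'
python3 - <<'E'
from kin import *
rows(g+zt*5,frame(u,zt))
E
```

```text
clock: 9.15
ee_pos: [573.2, 25.7, 120.5]
ee_rot: [0.931, 0.339, -0.127, 0.044]
wrist_force: [0.2, -0.6, 0.8]
grip_width: 0.499
shift [-0.0073, 0.0036, -0.0033] turn [-0.0006, 0.0011, 0.0006] rows>= 0.1
```

```bash
python3 -m crank '[-0.006,0.0036,-0.003,0,0.001,0,0.3,-0.006,0.0036,-0.003,0,0.001,0,1,-0.006,0.0036,-0.003,0,0.001,0,1,-0.006,0.0036,-0.003,0,0.001,0,1,-0.006,0.0036,-0.003,0,0.001,0,1,-0.006,0.0036,-0.003,0,0.001,0,1,-0.006,0.0036,-0.003,0,0.001,0,1,-0.006,0.0036,-0.003,0,0.001,0,1]'
python3 - <<'E'
from kin import *
s=robot.get_state();r=R.from_quat(s["ee_rot"]);print("f",r.inv().apply(s["wrist_force"]).round(1))
print("axis in tool", r.inv().apply(F-3.5*d-s["ee_pos"]).round(1), r.inv().apply(F+136*d-s["ee_pos"]).round(1))
rows(s["ee_pos"]+[0,0,120],r);
hr=np.radians(20);h=np.array([np.cos(hr),np.sin(hr),0]);b=np.radians(30);z2=h*np.sin(b)-z*np.cos(b);rt=frame(h,z2)
dt=r.inv().apply(d);print("d after",rt.apply(dt).round(3))
# tcp such that marker nib at (440,-163,110)
nib=r.inv().apply(F-3.5*d-s["ee_pos"]);T=np.array([440,-163,110])-rt.apply(nib);print(T);
for zz in(0,-95):print(ik(T+[0,0,zz],rt,s["qpos"]))
E
```

```text
clock: 9.82
ee_pos: [573.7, 23.1, 123.9]
ee_rot: [0.932, 0.339, -0.123, 0.043]
wrist_force: [0.1, 0.6, 7.6]
grip_width: 0.171
f [-1.5 -0.5 -7.5]
axis in tool [-61.7  -0.9 101.8] [  8.2  -0.9 -18.9]
shift [-0.0773, -0.0008, -0.2899] turn [0.0, 0.0, 0.0] rows>= 2.9
d after [0.001 0.    1.   ]
[ 442.68937795 -162.94052496  229.00951743]
(np.float64(2.2540803750004803e-26), [-0.89, 0.08, 2.08, 0.64, 0.91, -0.05], array([ 0.,  0.,  0.,  0., -0., -0.]))
(np.float64(2.4295834760032882e-26), [-0.89, 0.27, 2.2, 0.85, 0.68, -0.34], array([ 0., -0.,  0., -0.,  0., -0.]))
```

```bash
python3 -m crank '[-0.008,0,-0.03,0,0,0,1,-0.025,0,-0.1,0,0,0,1,-0.05,0,-0.19,0,0,0,1,-0.077,0,-0.29,0,0,0,1,-0.077,0,-0.29,0,0,0,1,-0.077,0,-0.29,0,0,0,1,-0.077,0,-0.29,0,0,0,1]'
python3 - <<'E'
from kin import *
s=robot.get_state();print(s["qpos"].round(2).tolist());hr=np.radians(20);h=np.array([np.cos(hr),np.sin(hr),0]);b=np.radians(30);rt=frame(h,h*np.sin(b)-z*np.cos(b))
rows([480,-100,245],rt);rows([442.7,-163,240],rt)
E
```

```text
clock: 10.4
ee_pos: [573.9, 23.1, 244.7]
ee_rot: [0.932, 0.339, -0.122, 0.043]
wrist_force: [-0.2, 0.1, 0.1]
grip_width: 0.168
[0.02, 0.44, 1.41, -0.16, 1.5, 0.92]
shift [-0.3653, 0.0852, 0.096] turn [-0.0078, 0.1234, 0.0563] rows>= 6.8
shift [-0.5289, 0.1461, 0.1522] turn [-0.0078, 0.1234, 0.0563] rows>= 6.8
```

```bash
python3 -m crank '[-0.1,0.025,0.03,-0.0015,0.025,0.01,1,-0.2,0.055,0.058,-0.003,0.047,0.021,1,-0.36,0.085,0.096,-0.0078,0.1234,0.0563,1,-0.36,0.085,0.096,-0.0078,0.1234,0.0563,1,-0.36,0.085,0.096,-0.0078,0.1234,0.0563,1,-0.36,0.085,0.096,-0.0078,0.1234,0.0563,1,-0.36,0.085,0.096,-0.0078,0.1234,0.0563,1,-0.36,0.085,0.096,-0.0078,0.1234,0.0563,1,-0.36,0.085,0.096,-0.0078,0.1234,0.0563,1]'
python3 - <<'E'
from kin import *
s=robot.get_state();print(s["qpos"].round(2).tolist());hr=np.radians(20);h=np.array([np.cos(hr),np.sin(hr),0]);b=np.radians(30);rt=frame(h,h*np.sin(b)-z*np.cos(b))
rows([442.7,-163,240],rt)
E
```

```text
clock: 11.15
ee_pos: [479.3, -98.6, 242.7]
ee_rot: [0.952, 0.166, 0.253, -0.046]
wrist_force: [0.0, -0.9, -0.4]
grip_width: 0.174
[-0.68, 0.05, 2.07, 0.61, 0.84, 0.18]
shift [-0.1252, 0.1204, -0.0643] turn [-0.0003, 0.0007, -0.0007] rows>= 1.8
```

```bash
python3 -m crank '[-0.06,0.06,-0.032,0,0,0,1,-0.125,0.12,-0.064,0,0,0,1,-0.125,0.12,-0.064,0,0,0,1,-0.125,0.12,-0.064,0,0,0,1,-0.125,0.12,-0.064,0,0,0,1]'
python3 - <<'E'
from kin import *
s=robot.get_state();r=R.from_quat(s["ee_rot"]);print(s["qpos"].round(2).tolist(),s["ee_pos"])
nib=s["ee_pos"]+r.apply([-61.7,-.9,101.8]);tail=s["ee_pos"]+r.apply([8.2,-.9,-18.9]);print("pred nib",nib,"tail",tail)
o=np.zeros((480,800,3),np.uint8);ms=robot.camera_model("side");mt=robot.camera_model("top")
A=robot.camera("side");B=robot.camera("top");W=robot.camera("wrist");mw=robot.camera_model("wrist")
cv2.imwrite("pics/side9.png",A)
for i,m in((A,ms),(B,mt),(W,mw)):
    for X,c in((nib,(0,255,0)),(tail,(255,255,0)),([440,-162,79],(0,255,255)),([440,-162,0],(0,255,255))):
        p=proj(m,X);cv2.circle(i,tuple(int(v) for v in p.round()),1,c,-1);print(p.round(1),end="")
f=lambda i,w,h:cv2.resize(i,(w,h),interpolation=2)
o[:,:400]=f(A[250:400,190:315],400,480);o[:,400:]=f(W[200:,150:383],400,480)
cv2.imwrite("pics/p9.png",o)
E
```

```text
clock: 11.57
ee_pos: [443.4, -162.8, 239.8]
ee_rot: [0.952, 0.167, 0.252, -0.046]
wrist_force: [-1.2, -0.1, -0.8]
grip_width: 0.17
[-0.88, 0.06, 2.06, 0.62, 0.94, -0.01] [ 443.35542276 -162.84102606  239.83241572]
pred nib [ 439.81151964 -162.61228274  120.84364134] tail [ 440.98785867 -162.83682487  260.31788917]
[242.5 334.4][234.5 281. ][244.9 347.8][248.8 371.7][414.9 289. ][431.7 293.4][410.4 287.7][403.5 285.6][318.6 334.8][319.2 335.3][318.1 333.9][318.5 333.4]
```

View pics/p9.png

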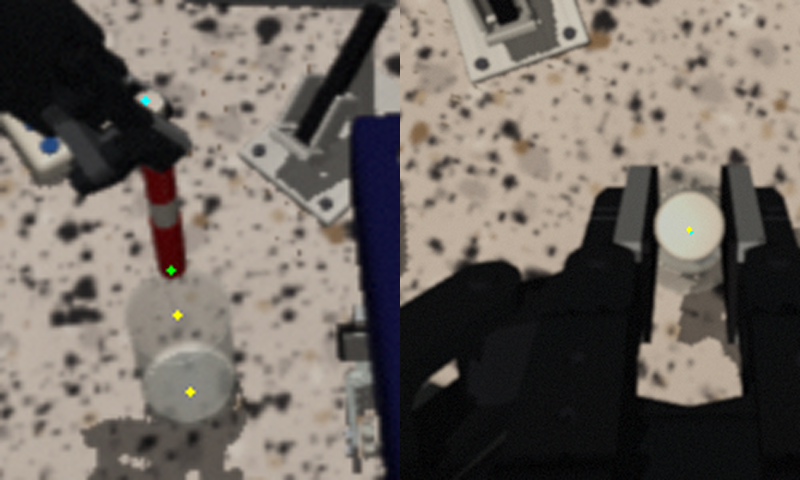

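```bash
python3 - <<'E'
from kin import *
s=robot.get_state();r=R.from_quat(s["ee_rot"])
for zz in(60,25,10,4):rows(s["ee_pos"]-[3-2.5,-.5,120.8-zz],r)
print(r.inv().apply([0,0,-1]).round(3))
E
```

```text
shift [-0.076, -0.0009, 0.1317] turn [0.0, 0.0, 0.0] rows>= 1.5
shift [-0.1193, -0.0006, 0.2077] turn [0.0, 0.0, 0.0] rows>= 2.3
shift [-0.1379, -0.0004, 0.2402] turn [0.0, 0.0, 0.0] rows>= 2.7
shift [-0.1454, -0.0003, 0.2533] turn [0.0, 0.0, 0.0] rows>= 2.8
[-0.496  0.004  0.869]
```

```bash
python3 -m crank '[-0.025,0,0.044,0,0,0,1,-0.05,0,0.087,0,0,0,1,-0.076,0,0.132,0,0,0,1,-0.1,0,0.174,0,0,0,1,-0.119,0,0.207,0,0,0,1,-0.13,0,0.227,0,0,0,1,-0.137,0,0.239,0,0,0,1,-0.137,0,0.239,0,0,0,1,-0.137,0,0.239,0,0,0,1]'
python3 - <<'E'
from kin import *
s=robot.get_state();r=R.from_quat(s["ee_rot"]);print("nib",s["ee_pos"]+r.apply([-61.7,-.9,101.8]),s["wrist_force"].round(1))
E
```

```text
clock: 12.47
ee_pos: [443.2, -160.3, 129.7]
ee_rot: [0.952, 0.168, 0.252, -0.047]
wrist_force: [-0.4, 0.1, -0.7]
grip_width: 0.174
nib [ 439.76243265 -160.01563694   10.69649171] [-0.4  0.1 -0.7]
```

Now 2 mm steps down until contact, watching force.

```bash
python3 -m crank '[-0.0025,0,0.0043,0,0,0,1,-0.005,0,0.0087,0,0,0,1,-0.005,0,0.0087,0,0,0,1]'; python3 -m crank '[-0.0025,0,0.0043,0,0,0,1,-0.0025,0,0.0043,0,0,0,1]'
```

```text
clock: 12.72
ee_pos: [443.4, -160.4, 125.9]
ee_rot: [0.952, 0.168, 0.252, -0.047]
wrist_force: [0.6, -0.9, -1.1]
grip_width: 0.166
clock: 12.88
ee_pos: [443.5, -160.6, 124.0]
ee_rot: [0.952, 0.168, 0.252, -0.046]
wrist_force: [-0.5, 0.1, 0.5]
grip_width: 0.174
```

```bash
python3 -m crank '[-0.0025,0,0.0043,0,0,0,1,-0.0025,0,0.0043,0,0,0,1]'
```

```text
clock: 13.05
ee_pos: [443.4, -160.6, 121.9]
ee_rot: [0.952, 0.168, 0.252, -0.046]
wrist_force: [-0.0, 0.2, -0.5]
grip_width: 0.172
```

```bash
python3 -m crank '[-0.0018,0,0.003,0,0,0,1,-0.0018,0,0.003,0,0,0,1]'
```

```text
clock: 13.22
ee_pos: [443.8, -160.7, 120.9]
ee_rot: [0.952, 0.168, 0.253, -0.046]
wrist_force: [-1.1, -0.4, 8.1]
grip_width: 0.169
```

```bash
python3 -m crank '[0.0007,0,-0.0012,0,0,0,1,0.0007,0,-0.0012,0,0,0,0.6,0.0007,0,-0.0012,0,0,0,0.4,0.0007,0,-0.0012,0,0,0,0.2,0.0007,0,-0.0012,0,0,0,0,0.0007,0,-0.0012,0,0,0,-0.2,0.0007,0,-0.0012,0,0,0,-0.5,0.0007,0,-0.0012,0,0,0,-0.7,0.0007,0,-0.0012,0,0,0,-0.7,0.0007,0,-0.0012,0,0,0,-0.7]'
python3 - <<'E'
from kin import *
A=robot.camera("side");W=robot.camera("wrist")
o=np.zeros((480,800,3),np.uint8);f=lambda i,w,h:cv2.resize(i,(w,h),interpolation=2)
o[:,:400]=f(A[250:400,190:315],400,480);o[:,400:]=f(W[120:,120:420],400,480)
cv2.imwrite("pics/p10.png",o)
E
```

```text
clock: 14.05
ee_pos: [443.8, -160.7, 121.5]
ee_rot: [0.952, 0.168, 0.253, -0.046]
wrist_force: [0.4, -0.4, -0.6]
grip_width: 0.849
```

View pics/p10.png

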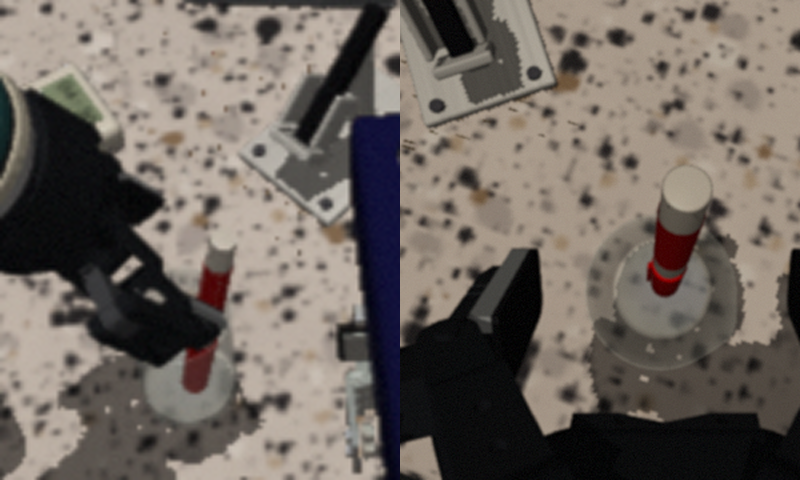

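```bash
python3 -m crank '[0,0,-0.04,0,0,0,-0.7,0,0,-0.12,0,0,0,-0.7,0,0,-0.22,0,0,0,-0.7,0,0,-0.3,0,0,0,-0.7,0,0,-0.3,0,0,0,-0.7,0,0,-0.3,0,0,0,-0.7,0,0,-0.3,0,0,0,-0.7,0,0,-0.3,0,0,0,-0.7]'
python3 - <<'E'
from kin import *
A=robot.camera("side");W=robot.camera("wrist");s=robot.get_state();print(s["clock"],s["ee_pos"],abs(s["qd"]).max())
o=np.zeros((480,800,3),np.uint8);f=lambda i,w,h:cv2.resize(i,(w,h),interpolation=2)
o[:,:400]=f(A[170:400,170:362],400,480);o[:,400:]=f(W[:400,150:483],400,480)
cv2.imwrite("pics/p11.png",o)
E
```

```text
clock: 14.82
ee_pos: [387.7, -180.6, 224.6]
ee_rot: [0.952, 0.168, 0.253, -0.048]
wrist_force: [0.2, 0.0, 0.8]
grip_width: 0.848
14.9167 [ 387.7420855  -180.45128083  224.45911988] 0.0026404874652129658
```

```bash
python3 -m crank '[0,0,0,0,0,0,-0.7,0,0,0,0,0,0,-0.7,0,0,0,0,0,0,-0.7]' | head -1
python3 - <<'E'
from kin import *
c=[]
A=robot.camera("side");m=robot.camera_model("side");B=robot.camera("side")
h=cv2.cvtColor(A,cv2.COLOR_BGR2HSV);k=((h[...,0]<8)|(h[...,0]>172))&(h[...,1]>130)&(h[...,2]>50);k[:300]=0;k[390:]=0;k[:,:225]=0;k[:,275:]=0
ys,xs=np.nonzero(k);print(len(xs),[(y,xs[ys==y].mean().round(1)) for y in (ys.min(),ys.max())])
print("base 440,-162:",proj(m,[440,-162,3]).round(1),"diff vs p11 side (px changed)",(cv2.absdiff(A,B).max(2)>25).sum())
s0=cv2.imread("pics/side0.png");d0=cv2.absdiff(A,s0).max(2)
for n,b in(("timer",(185,265,230,310)),("blue",(255,180,275,240)),("vial white",(370,205,392,245))):
    x0,y0,x1,y1=b;print(n,(d0[y0:y1,x0:x1]>40).mean().round(3))
# beaker base: image shift vs start, lower rim patch
p=s0[368:396,230:268];r=cv2.matchTemplate(A[350:415,210:290],p,cv2.TM_CCOEFF_NORMED);print("beaker foot match",cv2.minMaxLoc(r)[1::2],"expected (20,18)")
robot.close_job()
E
```

```text
clock: 15.17
209 [(np.int64(334), np.float64(254.0)), (np.int64(371), np.float64(250.0))]
base 440,-162: [248.7 370.8] diff vs p11 side (px changed) 47
timer 0.102
blue 0.0
vial white 0.009
beaker foot match (0.9262985587120056, (20, 18)) expected (20,18)
the job is handed in; nothing more can be done
```

The job is handed in, and the red marker stands nib down in the beaker, let go, with the gripper drawn back clear of it. The total time was about 15 s of the 64 s allowed.

- **Tray to rest:** I gripped the marker at the middle of its barrel and laid it in the sloping rest. Contact with the spine read about 18 N. After I let go it slid down to the foot stop.
- **Rest to beaker:** I took it again about 18 mm from the tail and lifted it clear. It hung upright with its nib about 120 mm up, then went down to the beaker floor in 2 mm steps. Contact read about 8 N, and then I let it go.

**Last checks**
- **Marker:** the nib's place in the side image matches the beaker floor. The marker leans against the glass, and the last picture I viewed, just before the gripper drew back, showed it free of the fingers.
- **Beaker:** its foot matches its starting place with no pixel shift.
- **Blue marker and white vial:** these are unchanged in the image.
- **Timer:** about 10% of its area in the image differs from the start. I put this down to the arm or its shadow in view, but did not confirm it; nothing came near the timer.
- **Black vial:** I did not compare it separately.
- **Rest height:** my camera estimate of the spine was about 3.5 mm lower than where contact came; I used the contact height from then on.
- **Last picture:** the one taken after the gripper drew back could not be viewed because the 12-picture limit was reached, so these last checks are numerical.

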